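# Fit the long stem tube into the desk lamp's push-fit foot

## Task

The desk lamp is being put together. Lift the longer of the two steel tubes out of the wooden rack, push it straight down into the push-fit collet on the lamp's foot, past the stiff seal, until it bottoms, and let go of it. Leave the short tube in the rack and the lamp head, mug and stapler where they are.

Things in the scene. Friction and masses are not known exactly. Their poses are not given: they have to be found in the camera images.
- tube_long: The longer bright steel tube, 20 mm in diameter and 180 mm long, about 100 g, starting upright in either hole of the rack. Origin at the centre of its lower end face, z along the tube to its top end. The lower 4 mm taper to 14 mm diameter. A thin black insertion mark goes round it 45 to 48 mm above the lower end: its lower edge is level with the collet's mouth when the tube is fully home
- tube_top (a point): centre of the upper end face of the long tube
- tube_short: The shorter steel tube, same 20 mm diameter and foot, 100 mm long, upright in the other hole of the rack; stays there. Origin at the centre of its lower end face, z along the tube
- rack: Light wooden block fixed to the desk, 70 (x) x 160 (y) x 34 (z) mm, origin at the centre of its underside. Two 24 mm round holes, 26 mm deep (their floor 8 mm above the desk), on its y axis at 45 mm either side of the centre
- foot: Lamp foot, screwed to the desk: white disc 140 mm in diameter and 14 mm thick, with a grey 50 x 50 mm square collet block on its centre rising to 62 mm above the desk. Origin at the centre of the disc's underside, z up. A round 23 mm hole, 45 mm deep, goes vertically down the block's centre
- collet_mouth (a point): Centre of the hole at the top face of the collet block, 62 mm above the desk. 18 mm below it a sprung black rubber seal of four segments narrows the hole to 17 mm; it yields when the tube is pushed through with some 10 to 20 N (and 2 to 6 N from there down), not under the tube's own weight, and then grips the tube, which stays at whatever depth it is left
- collet_floor (a point): centre of the floor of the collet's hole, 17 mm above the desk (45 mm below the mouth), where the tube bottoms
- lamp_head: White bell-shaped lamp head standing on its wide end, 110 mm in diameter and 68 mm high, loose, origin at the centre of its underside; not to be moved
- mug: White mug, 80 mm in diameter and 90 mm high, loose, origin at the centre of its underside; not to be moved
- stapler: Black and grey stapler, 50 x 150 x 41 mm (long side along its y), loose, origin at the centre of its underside; not to be moved
Not all that is in view belongs to the job. Leave any purple or turquoise look-alike of the tube_short alone. Leave any turquoise look-alike of the tube_long alone.

How it is judged:
By the outcome, as a careful person would: the job done as asked, in the order asked, and still so for the second after the job is handed in, with the robot touching nothing.
It also fails if it takes over 50 s, if anything falls off the work surface, if the arm or the gripper's body presses on something with over 40 N, if the wrist force passes 120 N, or if a joint passes its speed limit or range.

## Robot

A 6-joint arm with a two-finger parallel gripper is mounted at the origin on the work surface. World frame = base frame: x ahead of the robot, y to its left, z up, the work surface at z = 0. Lengths are in mm, angles in rad, forces in N, time in s.
With the tool pointing down it reaches from about 300 to 775 mm from the base axis. Payload 14.6 kg.
Tool frame: the origin (TCP) lies midway between the tips of the shut fingers; the grasp point (between the pads) lies 19 mm behind it; z points along the fingers, y is the direction in which the jaws open and shut (so a half turn about z gives the same grasp; the last joint's range is limited). The gripper opens to 94 mm and grips with 3 to 60 N. Pads are 16 mm wide; open, the fingers measure 119 mm over their backs; the gripper's body (75 mm by 177 mm) begins 78 mm behind the grasp point.
Start: joints at [-1.364, 0.3, 1.521, -0, 1.321, -0.067], TCP at [148.709, -529.504, 205.446] pointing down, gripper open.
Joint ranges: [-3.03, 3.03], [-0.79, 2.21], [0.23, 2.52], [-1.04, 4.18], [0, 3.07], [-2.55, 2.55]. Speed limits (rad/s): [2.22, 2.22, 2.57, 3.14, 3.14, 3.14].

## Interface

Orientations are given as [roll, pitch, yaw] about the fixed x, y, z axes, in that order (R = Rz(yaw) Ry(pitch) Rx(roll)).
In Python, from cell import manip, camera gives the robot as it stands. The module is installed in compiled form; this text tells all that it offers.
- The arm moves only by the tool jog_arm, never from a script. Its argument "commands" is a list of rows, each a list of 7 numbers: the shift along the world's x, y, z in units of 1 m (1.0 is 1 m), then the turn, a rotation vector about the world's x, y, z in units of 120 degrees (1.0 is 120 degrees), then the opening, from 0 (shut) to 1 (fully open). In form: [[x, y, z, ax, ay, az, grip], ...]. A call has exactly 10 rows; each row is the pose to reach, as a shift and turn from the pose commanded when the call began; what a row does not reach only later rows make up. A row lasts 1/8 s, in which the tool goes at most 62.5 mm and 10.7 degrees, less where a joint would pass 70% of its speed; a pose out of reach is approached as far as the arm can. A call with a number of a shift or a turn outside -1 to 1 is refused whole. A call with a gripper value outside its range is refused whole. The fingers move at their own pace and stop on an object; "grip_force" is the grip in N (left out, the last holds). Time passes only in rows, so rows that repeat a pose let the fingers close, or fill a call up. It gives the time, the measured TCP pose, the force and the opening at its end, in the units of the state.
- manip.read_state(): the state, without advancing time (a new reading comes with each control period).
- camera(name): name is "side" or "top" or "wrist"; returns a dict with "pixels" (420x560x3 uint8, blue, green, red), "vertical_fov" (degrees; the focal length in pixels is half the picture's height over the tangent of half this angle, whatever the lens; pixels are square), "cx", "cy" (the principal point, pixels), "rvec" (rotation vector, rad) and "tvec" (3), from world to camera coordinates, as OpenCV has them. Camera axes: x right, y down, z forward; pixel columns grow to the right and rows downward; lengths in mm; the calibration is good to about 2 mm. A picture is of the moment at which its call begins. There is no depth.
- manip.sign_off(): hands the job in, once; it reports no verdict.
The state is a dict: "clock": time; "joints": joint angles; "qd": joint speeds; "effort": joint torques, N m; "eef_pos": TCP position; "eef_rot": TCP orientation; "wrist_force": force on the tool from outside, world axes, zero at the start; "moment": the same for the moment, N m; "finger_gap": finger opening in mm.
Only numpy, scipy, OpenCV 4.12 (cv2) and the standard library are available. Lean on these libraries where they do the work, as an engineer would, in place of code of your own. Each camera call takes 0.05 s, during which the arm holds its last target.

## Working session

There is one attempt and no reset: what is moved stays moved. The work goes in short steps, Python scripts to look and compute and a tool call to move; the robot and the scene stay as the last step left them, time stands still between calls to the robot, and variables do not carry over. Pictures are saved under pics/ and viewed, and the job is handed in when it is done.

Besides the shell and the picture viewer there is one more tool, called by a JSON object that holds its "api" and its "payload", one argument or row to a line. jog_arm: Moves the arm, as the interface text tells. Its arguments: {"type":"object","properties":{"commands":{"type":"array","items":{"type":"array","items":{"type":"number"}}},"grip_force":{"type":"number"}},"required":["commands"]}

```bash
mkdir -p pics
cat > h.py <<'E'
import numpy as np, cv2
from cell import manip, camera
def cam(n,save=None):
    c=camera(n); im=np.ascontiguousarray(c["pixels"])
    f=im.shape[0]/2/np.tan(np.radians(c["vertical_fov"])/2)
    c["K"]=np.array([[f,0,c["cx"]],[0,f,c["cy"]],[0,0,1.]]); c["im"]=im
    c["R"]=cv2.Rodrigues(np.array(c["rvec"],float))[0]; c["t"]=np.array(c["tvec"],float).ravel()
    if save: cv2.imwrite("pics/"+save,im)
    return c
def ray(c,u,v):
    d=c["R"].T@np.linalg.solve(c["K"],[u,v,1.]); return -c["R"].T@c["t"],d
def plane(c,u,v,z):
    o,d=ray(c,u,v); return o+d*(z-o[2])/d[2]
def proj(c,p):
    q=c["K"]@(c["R"]@np.array(p,float)+c["t"]); return q[:2]/q[2]
def two(c1,p1,c2,p2):
    P=[c["K"]@np.c_[c["R"],c["t"]] for c in(c1,c2)]
    X=cv2.triangulatePoints(P[0],P[1],np.array(p1,float).reshape(2,1),np.array(p2,float).reshape(2,1)).ravel()
    return X[:3]/X[3]
E
python3 - <<'E'
from h import *
for n in("side","top","wrist"):
    c=cam(n,n+"0.png"); print(n,c["vertical_fov"],c["cx"],c["cy"],ray(c,c["cx"],c["cy"]))
s=manip.read_state();print(s)
E
```

```text
side 44.241308892370306 278.5139221777126 205.83380178777495 (array([ 514.40870485, 1010.83073329,  987.48321236]), array([ 0.07931829, -0.75676291, -0.64885939]))
top 56.44106261654406 276.9942180734411 216.67551407974557 (array([ 575.40456374,    7.52106787, 1207.70488792]), array([ 0.05401046, -0.01999589, -0.99834014]))
wrist 65.7517233933351 280.1032638865403 206.09826769933213 (array([ 218.73788936, -510.61596598,  382.94378968]), array([-0.23904816, -0.06530738, -0.96880902]))
{'clock': 0.15, 'joints': array([-1.36362632e+00,  3.00316472e-01,  1.52141968e+00,  2.17032571e-05,
        1.32069710e+00, -6.65911429e-02]), 'qd': array([-7.18708326e-04, -1.53097645e-03, -4.76174121e-03,  1.02083586e-03,
        2.17007757e-03,  2.04678477e-05]), 'effort': array([ 5.24203297e-04, -5.31959689e+01, -3.52818704e+01,  7.08454452e-02,
        2.36051891e-02, -6.60806450e-05]), 'eef_pos': array([ 148.66278683, -529.32845404,  205.03942971]), 'eef_rot': array([-3.14075531e+00, -7.69122726e-05,  2.73755737e-01]), 'wrist_force': array([-0.06361272, -0.68684002,  0.36315544]), 'moment': array([-0.04762664,  0.00529989,  0.02217762]), 'finger_gap': 93.85096259631102}
```

View pics/side0.png

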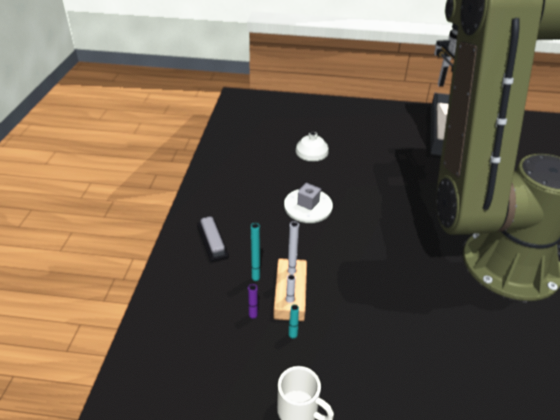

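View pics/top0.png

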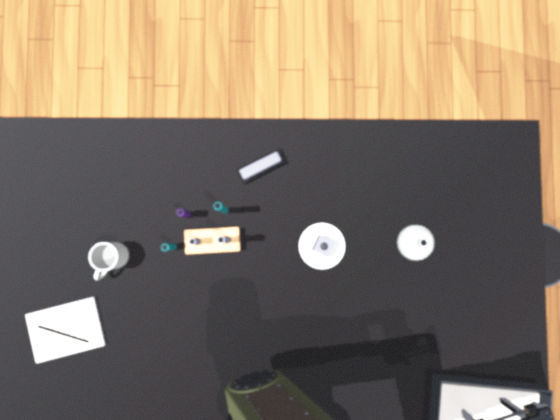

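The side view shows these candidates:
- Grey steel tube, tall, in the rack: top at (293,225).
- Grey steel tube, short, in the rack: top at (290,278).
- Turquoise tall tube (255,225), purple tube (253,287) and turquoise short tube (294,308): all standing on the desk outside the rack.

The tall grey tube in the rack hole nearer the foot fits tube_long. I'll confirm it in enlarged crops.

Run:
```python
from h import *
s=cv2.imread("pics/side0.png");t=cv2.imread("pics/top0.png")
a=cv2.resize(s[175:335,225:345],None,fx=3.5,fy=3.5,interpolation=cv2.INTER_CUBIC)
b=cv2.resize(t[190:290,150:360],None,fx=3.8,fy=3.8,interpolation=cv2.INTER_CUBIC)
cv2.imwrite("pics/s_crop.png",a);cv2.imwrite("pics/t_crop.png",b)
```

```text
(no output)
```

View pics/s_crop.png

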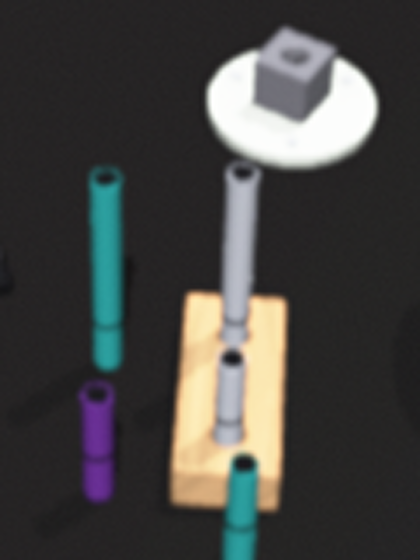

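View pics/t_crop.png

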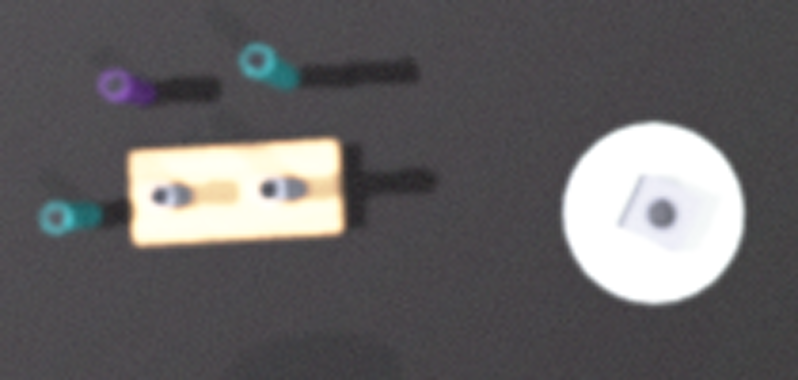

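The crops confirm it. The tall grey steel tube stands in the rack hole nearer the foot, with its top at top-view (221,239.5) and side-view (294,224). The short steel tube is in the other hole, and the coloured look-alikes stand outside the rack. Next I'll measure positions.

Run:
```python
from h import *
np.set_printoptions(precision=1,suppress=True)
S=cam("side");T=cam("top")
fs=lambda x,y:((x+.5)/3.5-.5+225,(y+.5)/3.5-.5+175)
ft=lambda x,y:((x+.5)/3.8-.5+150,(y+.5)/3.8-.5+190)
for n,a,b,z in [("mouth",fs(295,54),ft(661,213),62),("long",fs(243,170),ft(269,188),188),("short",fs(232,357),ft(158,194),108)]:
    print(n,two(S,a,T,b),plane(S,*a,z),plane(T,*b,z))
im=T["im"]; hsv=cv2.cvtColor(im,cv2.COLOR_BGR2HSV)
w=cv2.inRange(hsv,(8,50,120),(28,255,255)); w[:195]=0;w[290:]=0;w[:,:160]=0;w[:,270:]=0
cs,_=cv2.findContours(w,cv2.RETR_EXTERNAL,cv2.CHAIN_APPROX_NONE);c=max(cs,key=cv2.contourArea)
r=cv2.minAreaRect(c);print("rack",r)
bp=np.array([plane(T,*p,34)[:2] for p in cv2.boxPoints(r)]);print(bp,bp.mean(0))
e=bp-np.roll(bp,1,0);e=e[np.argmax((e**2).sum(1))];print("rackang",np.degrees(np.arctan2(e[1],e[0])))
ax=e/np.linalg.norm(e);print("holes",bp.mean(0)+45*ax,bp.mean(0)-45*ax)
g=cv2.inRange(hsv,(0,0,120),(180,60,255));g[:,:290]=0;g[:,360:]=0;g[:200]=0;g[290:]=0
cs,_=cv2.findContours(g,cv2.RETR_EXTERNAL,cv2.CHAIN_APPROX_NONE);c=max(cs,key=cv2.contourArea)
el=cv2.fitEllipse(c);print("foot",el,plane(T,*el[0],14))
```

```text
mouth [ 550.7 -152.1   60.5] [ 549.6 -150.3   62. ] [ 552.4 -151.8   62. ]
long [570.4 133.9 187.6] [569.3 134.3 188. ] [572.2 133.9 188. ]
short [565.5 225.2 107.1] [564.2 226.  108. ] [567.6 225.2 108. ]
rack ((211.4210968017578, 240.1847381591797), (26.652067184448242, 56.8377799987793), 86.56636810302734)
[[603.1 266.9]
 [613.3  97.9]
 [533.9  92.7]
 [524.  261.2]] [568.6 179.7]
rackang -86.54473018839795
holes [571.3 134.7] [565.9 224.6]
foot ((321.5049133300781, 245.63214111328125), (47.48060607910156, 47.88283157348633), 136.19418334960938) [ 551.6 -152.2   14. ]
```

{"api": "jog_arm", "payload": {
  "commands": [
    [0,0,0.06,0,0,0,1],
    [0.05,0.06,0.08,0,0,-0.03,1],
    [0.1,0.12,0.08,0,0,-0.06,1],
    [0.15,0.18,0.08,0,0,-0.1,1],
    [0.19,0.24,0.08,0,0,-0.131,1],
    [0.23,0.29,0.08,0,0,-0.131,1],
    [0.27,0.34,0.08,0,0,-0.131,1],
    [0.31,0.39,0.08,0,0,-0.131,1],
    [0.35,0.44,0.08,0,0,-0.131,1],
    [0.35,0.44,0.08,0,0,-0.131,1]
  ],
  "grip_force": 50
}}

```text
clock: 1.5
eef_pos: [498.5, -89.1, 285.6]
eef_rot: [3.141, -0.0, -0.0]
wrist_force: [0.3, -1.6, 0.7]
finger_gap: 93.9
```

Run:
```python
from h import *
c=cam("wrist","w1.png");print(ray(c,280,206)[0],proj(c,[551,-152,62]),manip.read_state()["joints"])
```

```text
[571.1497543  -89.52032029 463.5883839 ] [331.709655   140.14654662] [-0.23934579  0.15534101  1.51384124  0.0016474   1.47244245  1.32816421]
```

View pics/w1.png

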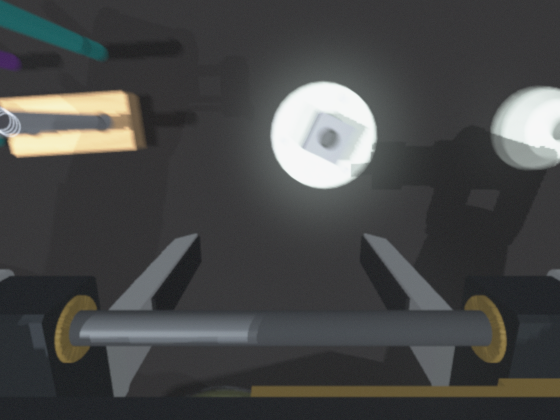

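Run:
```python
from h import *
c=cam("wrist"); im=c["im"]
cv2.imwrite("pics/w1c.png",cv2.resize(im[90:190,265:385],None,fx=6,fy=6,interpolation=cv2.INTER_CUBIC))
```

```text
(no output)
```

View pics/w1c.png

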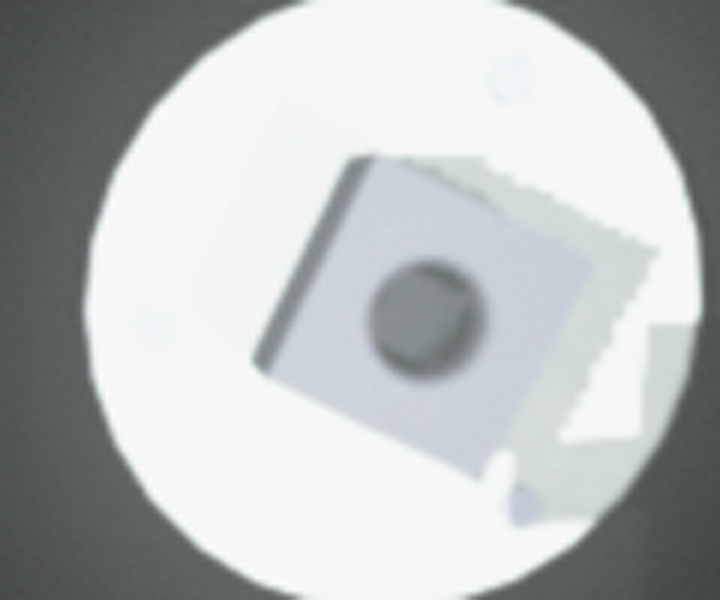

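Run:
```python
from h import *
for i in range(2):
    c=cam("wrist"); im=c["im"]
    g=cv2.cvtColor(im,cv2.COLOR_BGR2GRAY); 
    roi=g[128:160,318:354]; m=(roi<165).astype(np.uint8)
    n,l,st,ce=cv2.connectedComponentsWithStats(m); 
    for k in range(1,n):
        if st[k,4]>100: u,v=ce[k]+[318,128]; print(st[k],u,v,plane(c,u,v,62))
    print(manip.read_state()["eef_pos"],proj(c,[551,-152,62]),ray(c,280,206)[0])
g=cv2.inRange(im,(150,150,150),(255,255,255)); g[:, :260]=0;g[:,400:]=0;g[200:]=0
cs,_=cv2.findContours(g,cv2.RETR_EXTERNAL,cv2.CHAIN_APPROX_NONE);q=max(cs,key=cv2.contourArea)
el=cv2.fitEllipse(q);print(el,plane(c,*el[0],14))
```

```text
[  7   4  19  20 305] 333.7639344262295 141.48852459016393 [ 550.56866085 -151.7425993    62.        ]
[498.33809756 -88.92545356 284.84193942] [333.99263412 141.12683538] [572.34434781 -87.17700321 462.74328508]
[  5   3  19  20 305] 331.8688524590164 140.3344262295082 [ 550.59368972 -151.62926362   62.        ]
[497.64794037 -90.30280515 285.02879212] [332.18957084 139.99331186] [571.23070691 -89.19712023 462.76939608]
((326.3312072753906, 136.41268920898438), (100.84180450439453, 105.23533630371094), 29.509010314941406) [ 553.29947323 -151.40117447   14.        ]
```

{"api": "jog_arm", "payload": {
  "commands": [
    [0.02,0.05,0,0,0,0,1],
    [0.03,0.1,0,0,0,0,1],
    [0.05,0.15,0,0,0,0,1],
    [0.065,0.2,0,0,0,0,1],
    [0.072,0.224,0,0,0,0,1],
    [0.072,0.224,0,0,0,0,1],
    [0.072,0.224,0,0,0,0,1],
    [0.072,0.224,0,0,0,0,1],
    [0.072,0.224,0,0,0,0,1],
    [0.072,0.224,0,0,0,0,1]
  ]
}}

```text
clock: 2.95
eef_pos: [569.5, 132.6, 285.6]
eef_rot: [-3.142, -0.0, -0.001]
wrist_force: [0.5, -0.3, -0.4]
finger_gap: 94.0
```

Run:
```python
from h import *
c=cam("wrist","w2.png");print(manip.read_state()["eef_pos"],proj(c,[571,134,188]),proj(c,[571,134,34]))
```

```text
[569.52779163 132.78972931 285.50168809] [278.19720642 206.87225386] [278.89937107 178.01709273]
```

View pics/w2.png

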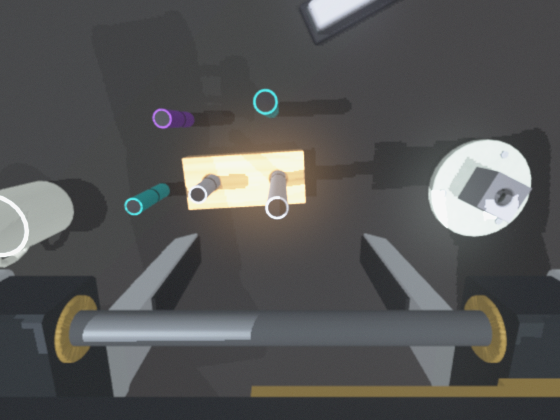

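The wrist view shows the steel tube's top at (277,206), against a prediction of (278,207). The jaws straddle it, and the neighbouring tubes are well clear. I'll descend and close.

{"api": "jog_arm", "payload": {
  "commands": [
    [0,0,-0.03,0,0,0,1],
    [0.001,0.001,-0.06,0,0,0,1],
    [0.001,0.001,-0.09,0,0,0,1],
    [0.001,0.001,-0.115,0,0,0,1],
    [0.001,0.001,-0.135,0,0,0,1],
    [0.001,0.001,-0.15,0,0,0,1],
    [0.001,0.001,-0.16,0,0,0,1],
    [0.001,0.001,-0.16,0,0,0,1],
    [0.001,0.001,-0.16,0,0,0,0.5],
    [0.001,0.001,-0.16,0,0,0,0.3]
  ]
}}

```text
clock: 4.25
eef_pos: [570.8, 134.1, 126.1]
eef_rot: [-3.141, -0.001, -0.001]
wrist_force: [-0.7, 0.6, -0.3]
finger_gap: 77.3
```

{"api": "jog_arm", "payload": {
  "commands": [
    [0,0,0,0,0,0,0.2],
    [0,0,0,0,0,0,0.1],
    [0,0,0,0,0,0,0],
    [0,0,0,0,0,0,0],
    [0,0,0,0,0,0,0],
    [0,0,0,0,0,0,0],
    [0,0,0,0,0,0,0],
    [0,0,0,0,0,0,0],
    [0,0,0,0,0,0,0],
    [0,0,0,0,0,0,0]
  ],
  "grip_force": 50
}}

```text
clock: 5.5
eef_pos: [570.5, 134.0, 125.4]
eef_rot: [3.142, 0.0, -0.001]
wrist_force: [0.3, 0.2, -1.7]
finger_gap: 19.3
```

Run:
```python
from h import *
c=cam("wrist","w3.png");c=cam("side","s3.png");print(manip.read_state())
cv2.imwrite("pics/s3c.png",cv2.resize(c["im"][150:330,220:400],None,fx=3.3,fy=3.3,interpolation=cv2.INTER_CUBIC))
```

```text
{'clock': 5.6, 'joints': array([1.68251556e-01, 4.53421049e-01, 1.50368393e+00, 4.56893934e-06,
       1.18456123e+00, 1.73955774e+00]), 'qd': array([ 0.00013868, -0.00181405,  0.00011553, -0.00045104,  0.00052655,
        0.00083762]), 'effort': array([-9.75456314e-04, -6.03844857e+01, -3.37162256e+01,  3.79266276e-03,
       -7.48615363e-02, -1.87006911e-06]), 'eef_pos': array([570.52150814, 134.03268891, 125.4099549 ]), 'eef_rot': array([ 3.14158447e+00,  7.32256453e-05, -5.11573665e-04]), 'wrist_force': array([ 0.82960773, -1.35341463, -1.36928709]), 'moment': array([ 0.02292512,  0.03845416, -0.03164408]), 'finger_gap': 19.584427615054842}
```

View pics/s3c.png

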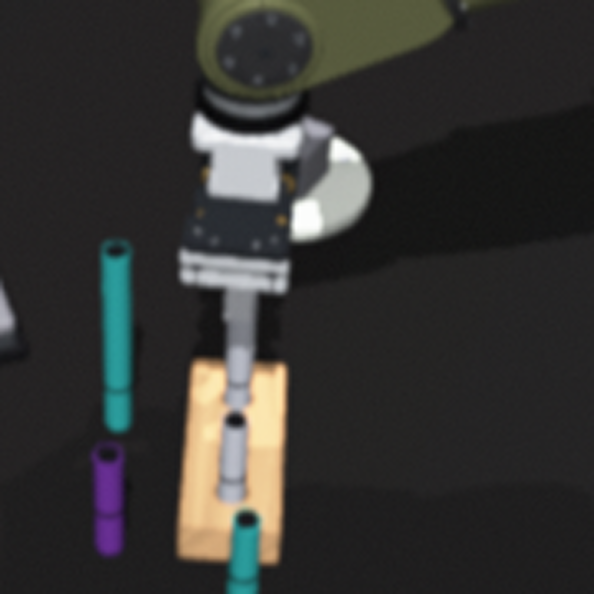

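View pics/w3.png

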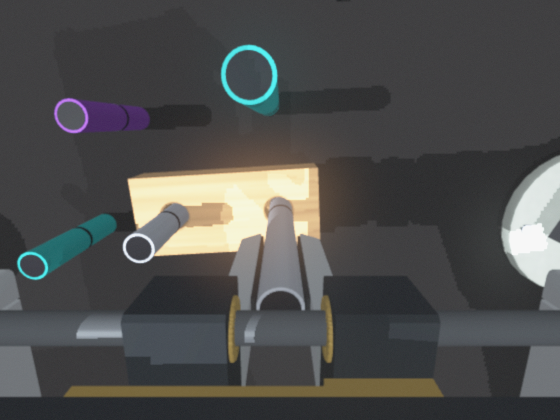

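The fingers hold the tube (gap about 19.5 mm) and the short tube is untouched. I'll lift straight up and then look.

{"api": "jog_arm", "payload": {
  "commands": [
    [0,0,0.008,0,0,0,0],
    [0,0,0.02,0,0,0,0],
    [0,0,0.035,0,0,0,0],
    [0,0,0.05,0,0,0,0],
    [0,0,0.065,0,0,0,0],
    [0,0,0.08,0,0,0,0],
    [0,0,0.095,0,0,0,0],
    [0,0,0.1,0,0,0,0],
    [0,0,0.1,0,0,0,0],
    [0,0,0.1,0,0,0,0]
  ]
}}

```text
clock: 6.85
eef_pos: [570.3, 134.0, 224.8]
eef_rot: [3.141, 0.001, -0.001]
wrist_force: [-0.1, -1.6, -1.3]
finger_gap: 19.3
```

Run:
```python
from h import *
W=cam("wrist","w4.png");c=cam("side","s4.png");s=manip.read_state();print(s["eef_pos"],s["eef_rot"],s["wrist_force"],s["finger_gap"])
e=s["eef_pos"]
for z in(108,153): print(proj(c,[e[0],e[1],z]),proj(W,[e[0],e[1],z]))
cv2.imwrite("pics/s4c.png",cv2.resize(c["im"][150:330,220:400],None,fx=3.3,fy=3.3,interpolation=cv2.INTER_CUBIC))
```

```text
[570.37885672 133.99450223 224.88316021] [ 3.14147570e+00  9.35621761e-04 -6.49968868e-04] [-0.80723022 -0.83797126 -1.75048323] 19.259049652457612
[292.32301501 247.74374049] [279.73774557 203.05778974]
[293.0408132  234.13422429] [279.66423453 216.55188268]
```

View pics/s4c.png

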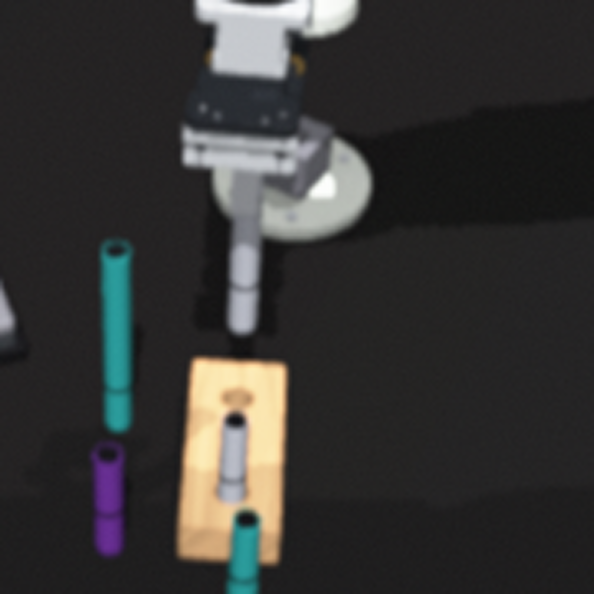

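View pics/w4.png

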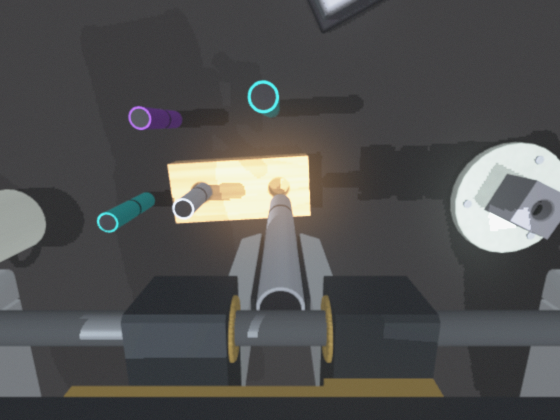

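The long tube is clear of the rack and hangs vertical, with the short tube still in place. I'll carry it over the collet.

{"api": "jog_arm", "payload": {
  "commands": [
    [0,-0.015,0,0,0,0,0],
    [-0.003,-0.045,0,0,0,0,0],
    [-0.006,-0.08,0,0,0,0,0],
    [-0.009,-0.12,0,0,0,0,0],
    [-0.012,-0.16,0,0,0,0,0],
    [-0.015,-0.2,0,0,0,0,0],
    [-0.018,-0.235,0,0,0,0,0],
    [-0.0195,-0.265,0,0,0,0,0],
    [-0.0195,-0.28,0,0,0,0,0],
    [-0.0195,-0.286,0,0,0,0,0]
  ]
}}

```text
clock: 8.2
eef_pos: [550.9, -152.7, 225.3]
eef_rot: [-3.141, 0.0, -0.001]
wrist_force: [-0.2, 0.3, -0.5]
finger_gap: 19.3
```

{"api": "jog_arm", "payload": {
  "commands": [
    [0,0,-0.01,0,0,0,0],
    [0,0,-0.02,0,0,0,0],
    [0,0,-0.03,0,0,0,0],
    [0,0,-0.03,0,0,0,0],
    [0,0,-0.03,0,0,0,0],
    [0,0,-0.03,0,0,0,0],
    [0,0,-0.03,0,0,0,0],
    [0,0,-0.03,0,0,0,0],
    [0,0,-0.03,0,0,0,0],
    [0,0,-0.03,0,0,0,0]
  ]
}}

```text
clock: 9.45
eef_pos: [551.1, -152.0, 195.5]
eef_rot: [3.142, -0.0, -0.001]
wrist_force: [-0.5, 0.5, -1.5]
finger_gap: 19.2
```

Run:
```python
from h import *
W=cam("wrist","w5.png");c=cam("side","s5.png");T=cam("top","t5.png");s=manip.read_state();print(s["eef_pos"],s["eef_rot"],s["wrist_force"],s["finger_gap"])
e=s["eef_pos"]
for p in([e[0],e[1],e[2]-117],[e[0],e[1],e[2]-72],[550.7,-151.8,62]): print(proj(c,p),proj(W,p))
cv2.imwrite("pics/s5c.png",cv2.resize(c["im"][110:230,250:370],None,fx=5,fy=5,interpolation=cv2.INTER_CUBIC))
cv2.imwrite("pics/w5c.png",cv2.resize(W["im"][120:320,200:400],None,fx=3,fy=3,interpolation=cv2.INTER_CUBIC))
```

```text
[ 551.06243458 -151.99492846  195.46617283] [ 3.14158974e+00 -4.20664217e-05 -6.10570245e-04] [-0.05663373  0.21272536 -1.19304092] 19.33827374669554
[308.80227197 185.15343867] [279.78045176 203.15872319]
[309.73701714 172.48457943] [279.70437755 216.60230846]
[308.59005072 189.71805561] [279.60548877 199.51443457]
```

View pics/s5c.png

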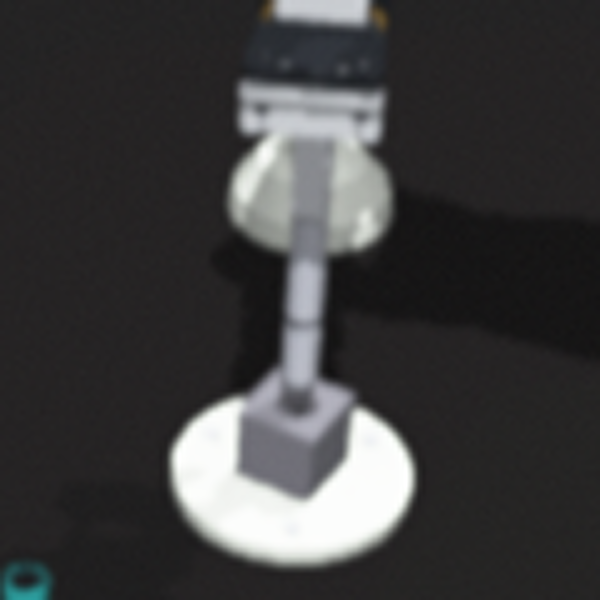

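View pics/w5c.png

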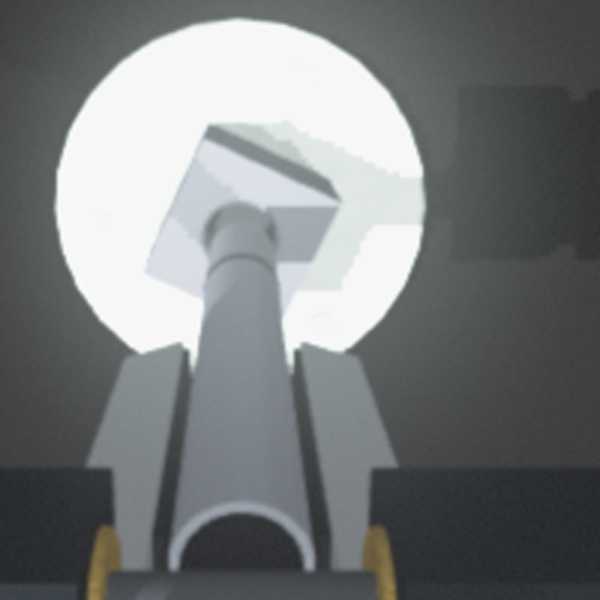

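The wrist crop shows the tip centred between the hole's left and right rims (203 and 277, tip at 240). The side crop agrees to within about 0.5 px. I'll enter the mouth gently, stopping above the seal.

{"api": "jog_arm", "payload": {
  "commands": [
    [0,0,-0.005,0,0,0,0],
    [0,0,-0.01,0,0,0,0],
    [0,0,-0.014,0,0,0,0],
    [0,0,-0.017,0,0,0,0],
    [0,0,-0.02,0,0,0,0],
    [0,0,-0.023,0,0,0,0],
    [0,0,-0.026,0,0,0,0],
    [0,0,-0.028,0,0,0,0],
    [0,0,-0.028,0,0,0,0],
    [0,0,-0.028,0,0,0,0]
  ],
  "grip_force": 60
}}

```text
clock: 10.85
eef_pos: [551.1, -152.0, 167.6]
eef_rot: [3.142, -0.0, -0.001]
wrist_force: [-0.5, 0.5, -1.1]
finger_gap: 19.8
```

Run:
```python
from h import *
W=cam("wrist","w6.png");c=cam("side","s6.png");s=manip.read_state();print(s["eef_pos"],s["wrist_force"],s["moment"],s["finger_gap"])
a=cv2.resize(c["im"][130:230,260:360],None,fx=4,fy=4,interpolation=cv2.INTER_CUBIC)
b=cv2.resize(W["im"][140:240,230:330],None,fx=4,fy=4,interpolation=cv2.INTER_CUBIC)
cv2.imwrite("pics/m6.png",np.hstack([a,b]))
```

```text
[ 551.07188458 -151.99416622  167.55507734] [-1.0868633   0.51110488 -0.48958606] [-0.00341159  0.00902236 -0.00166095] 19.425874774056943
```

View pics/m6.png

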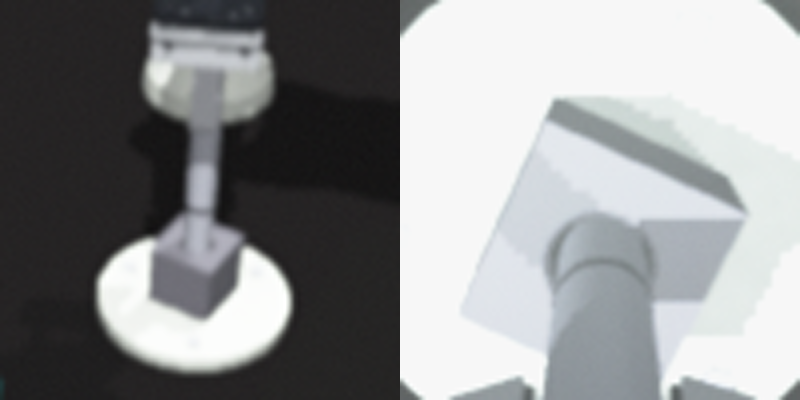

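The tip is inside the mouth with about 0 N on it. Next I'll push through the seal.

{"api": "jog_arm", "payload": {
  "commands": [
    [0,0,-0.003,0,0,0,0],
    [0,0,-0.005,0,0,0,0],
    [0,0,-0.007,0,0,0,0],
    [0,0,-0.009,0,0,0,0],
    [0,0,-0.011,0,0,0,0],
    [0,0,-0.013,0,0,0,0],
    [0,0,-0.015,0,0,0,0],
    [0,0,-0.017,0,0,0,0],
    [0,0,-0.019,0,0,0,0],
    [0,0,-0.02,0,0,0,0]
  ],
  "grip_force": 60
}}

```text
clock: 12.2
eef_pos: [551.6, -152.1, 148.4]
eef_rot: [3.141, -0.002, -0.001]
wrist_force: [0.0, 1.4, 7.8]
finger_gap: 19.6
```

{"api": "jog_arm", "payload": {
  "commands": [
    [0,0,-0.001,0,0,0,0],
    [0,0,-0.002,0,0,0,0],
    [0,0,-0.003,0,0,0,0],
    [0,0,-0.004,0,0,0,0],
    [0,0,-0.005,0,0,0,0],
    [0,0,-0.006,0,0,0,0],
    [0,0,-0.007,0,0,0,0],
    [0,0,-0.008,0,0,0,0],
    [0,0,-0.009,0,0,0,0],
    [0,0,-0.01,0,0,0,0]
  ]
}}

```text
clock: 13.45
eef_pos: [551.6, -152.1, 138.4]
eef_rot: [3.141, -0.002, -0.001]
wrist_force: [-1.4, 1.1, 8.7]
finger_gap: 19.1
```

Run:
```python
from h import *
W=cam("wrist","w7.png");c=cam("side","s7.png");s=manip.read_state();print(s["eef_pos"],s["wrist_force"],s["moment"],s["finger_gap"])
a=cv2.resize(c["im"][130:230,260:360],None,fx=4,fy=4,interpolation=cv2.INTER_CUBIC)
b=cv2.resize(W["im"][140:240,230:330],None,fx=4,fy=4,interpolation=cv2.INTER_CUBIC)
cv2.imwrite("pics/m7.png",np.hstack([a,b]))
```

```text
[ 551.54850664 -152.10671956  138.25512784] [-0.05278675  0.14997689  5.29290121] [0.07331264 0.0013422  0.04486343] 19.811036208154906
```

View pics/m7.png

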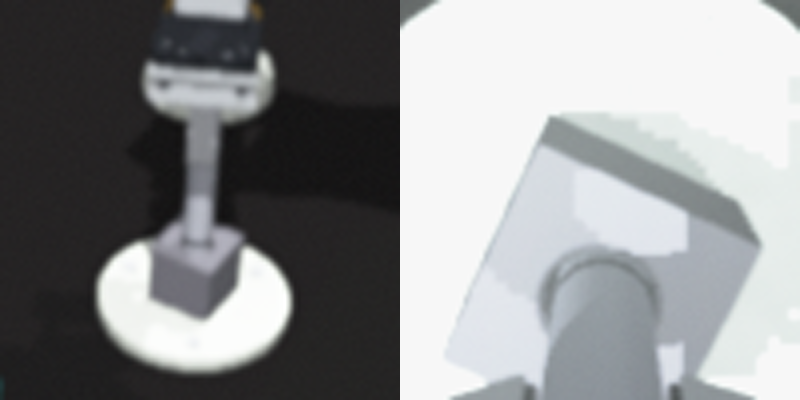

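View pics/w7.png

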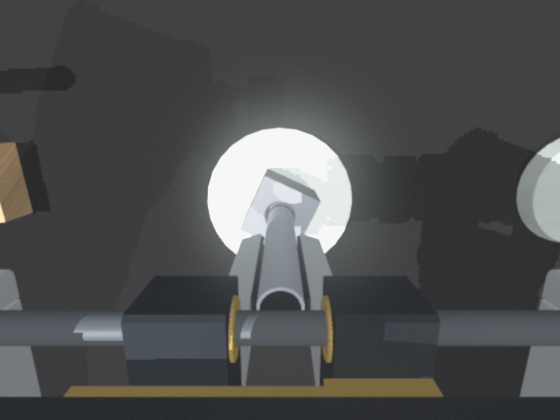

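The mark is just above the mouth rim, so the seal is passed (force 5–8 N). I'll cover the last ~4 mm slowly until it bottoms.

{"api": "jog_arm", "payload": {
  "commands": [
    [0,0,-0.0005,0,0,0,0],
    [0,0,-0.001,0,0,0,0],
    [0,0,-0.0015,0,0,0,0],
    [0,0,-0.002,0,0,0,0],
    [0,0,-0.0025,0,0,0,0],
    [0,0,-0.003,0,0,0,0],
    [0,0,-0.0033,0,0,0,0],
    [0,0,-0.0036,0,0,0,0],
    [0,0,-0.0038,0,0,0,0],
    [0,0,-0.004,0,0,0,0]
  ]
}}

```text
clock: 14.8
eef_pos: [551.6, -152.1, 134.4]
eef_rot: [3.141, -0.002, -0.001]
wrist_force: [-0.2, 0.3, 7.0]
finger_gap: 19.6
```

{"api": "jog_arm", "payload": {
  "commands": [
    [0,0,-0.0002,0,0,0,0],
    [0,0,-0.0004,0,0,0,0],
    [0,0,-0.0006,0,0,0,0],
    [0,0,-0.0008,0,0,0,0],
    [0,0,-0.001,0,0,0,0],
    [0,0,-0.001,0,0,0,0],
    [0,0,-0.001,0,0,0,0],
    [0,0,-0.001,0,0,0,0],
    [0,0,-0.001,0,0,0,0],
    [0,0,-0.001,0,0,0,0]
  ]
}}

```text
clock: 16.05
eef_pos: [551.8, -152.2, 134.3]
eef_rot: [3.141, -0.003, -0.001]
wrist_force: [-2.9, 0.8, 14.9]
finger_gap: 19.1
```

{"api": "jog_arm", "payload": {
  "commands": [
    [0,0,-0.0002,0,0,0,0],
    [0,0,-0.0004,0,0,0,0],
    [0,0,-0.0006,0,0,0,0],
    [0,0,-0.0008,0,0,0,0],
    [0,0,-0.001,0,0,0,0],
    [0,0,-0.001,0,0,0,0],
    [0,0,-0.001,0,0,0,0],
    [0,0,-0.001,0,0,0,0],
    [0,0,-0.001,0,0,0,0],
    [0,0,-0.001,0,0,0,0]
  ]
}}

```text
clock: 17.3
eef_pos: [551.9, -152.2, 134.2]
eef_rot: [3.14, -0.003, -0.001]
wrist_force: [-4.7, 1.8, 22.7]
finger_gap: 19.3
```

Run:
```python
from h import *
W=cam("wrist","w8.png");c=cam("side","s8.png");s=manip.read_state();print(s["eef_pos"],s["wrist_force"],s["moment"],s["finger_gap"])
a=cv2.resize(c["im"][160:220,280:340],None,fx=6.5,fy=6.5,interpolation=cv2.INTER_CUBIC)
b=cv2.resize(W["im"][170:230,250:310],None,fx=6.5,fy=6.5,interpolation=cv2.INTER_CUBIC)
cv2.imwrite("pics/m8.png",np.hstack([a,b]))
```

```text
[ 551.9598798  -152.18391726  134.24683102] [-5.14869728  2.3621155  23.84770746] [ 0.64211661  1.53060572 -0.02191377] 19.75965718111682
```

View pics/m8.png

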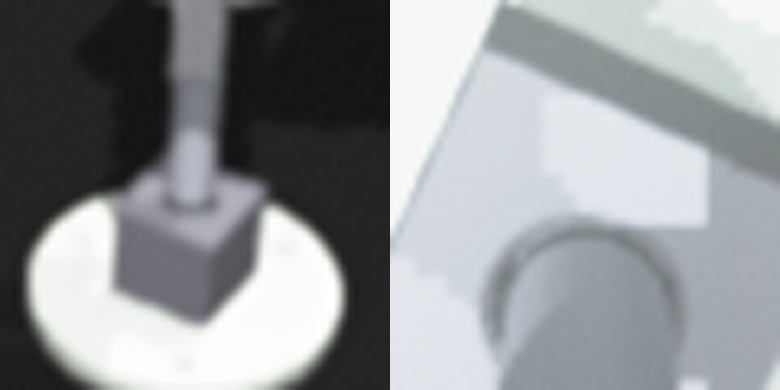

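Force climbs to 23 N with no travel, and the TCP at 134.3 is exactly the 9 mm above the grasp height that the collet floor implies. The mark is at the mouth in both views, so the tube has bottomed. I'll relieve the push, open, and back straight up.

{"api": "jog_arm", "payload": {
  "commands": [
    [0,0,0.0008,0,0,0,0],
    [0,0,0.0014,0,0,0,0],
    [0,0,0.0016,0,0,0,0],
    [0,0,0.0016,0,0,0,0.25],
    [0,0,0.0016,0,0,0,0.35],
    [0,0,0.0016,0,0,0,0.45],
    [0,0,0.0016,0,0,0,0.6],
    [0,0,0.0016,0,0,0,0.7],
    [0,0,0.0016,0,0,0,0.7],
    [0,0,0.0016,0,0,0,0.7]
  ]
}}

```text
clock: 18.65
eef_pos: [551.0, -152.0, 133.1]
eef_rot: [3.142, -0.0, -0.001]
wrist_force: [0.2, -0.6, -0.0]
finger_gap: 65.7
```

Run:
```python
from h import *
s=manip.read_state();print(s["eef_pos"],s["wrist_force"],s["finger_gap"])
W=cam("wrist","w9.png")
```

```text
[ 551.04782767 -151.96934712  133.05554407] [ 0.23348649 -0.59291826 -0.008054  ] 65.7176559134742
```

View pics/w9.png

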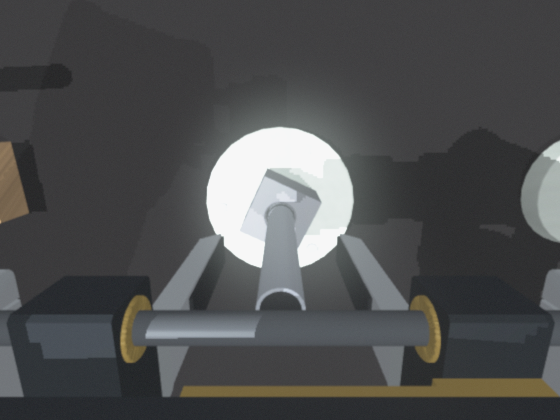

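The fingers are free of the tube on both sides. I'll retreat straight up.

{"api": "jog_arm", "payload": {
  "commands": [
    [0,0,0.01,0,0,0,0.7],
    [0,0,0.03,0,0,0,0.7],
    [0,0,0.05,0,0,0,0.7],
    [0,0,0.075,0,0,0,0.7],
    [0,0,0.1,0,0,0,0.7],
    [0,0,0.13,0,0,0,0.7],
    [0,0,0.155,0,0,0,0.7],
    [0,0,0.16,0,0,0,0.7],
    [0,0,0.16,0,0,0,0.7],
    [0,0,0.16,0,0,0,0.7]
  ]
}}

```text
clock: 19.95
eef_pos: [550.8, -151.9, 291.9]
eef_rot: [-3.141, 0.002, -0.001]
wrist_force: [-0.3, 0.8, 0.7]
finger_gap: 65.4
```

Run:
```python
from h import *
W=cam("wrist","w10.png");S=cam("side","s10.png");T=cam("top","t10.png")
print(manip.read_state()["eef_pos"])
p=[551,-152,197];print(proj(S,p),proj(W,p),proj(S,[551,-152,62]))
cv2.imwrite("pics/s10c.png",cv2.resize(S["im"][130:340,200:360],None,fx=2.8,fy=2.8,interpolation=cv2.INTER_CUBIC))
cv2.imwrite("pics/w10c.png",cv2.resize(W["im"][150:270,220:340],None,fx=4.8,fy=4.8,interpolation=cv2.INTER_CUBIC))
```

```text
[ 550.92783326 -151.90368668  292.37403468]
[311.37182411 150.64277781] [279.92026323 208.83414539] [308.49124725 189.66541875]
```

View pics/s10c.png

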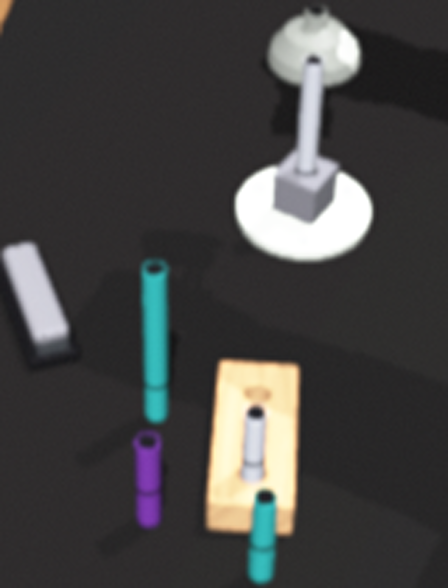

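View pics/w10c.png

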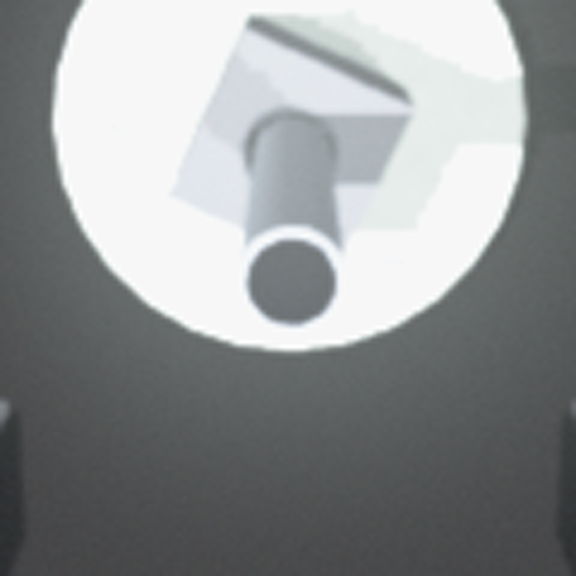

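View pics/t10.png

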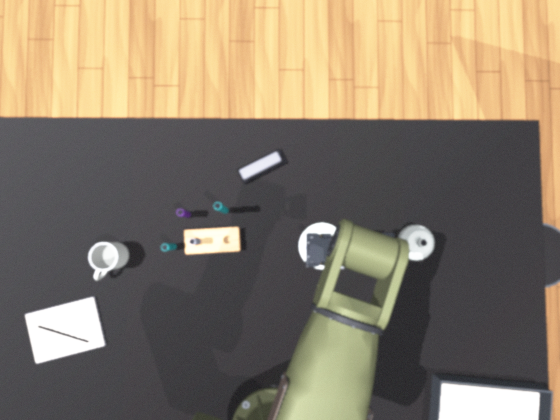

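The tube stands upright in the collet. Its top is at side-view (311.6,152), against (311.4,150.6) predicted for fully home. The short tube, mug (108,257), stapler (261,166) and lamp head (416,243) are where they were, and the gripper is clear.

```bash
python3 -c "
from h import *
print(manip.sign_off())"
```

```text
the job is handed in; nothing more can be done
None
```

The long steel tube is pushed down through the seal to the collet floor and released. The gripper was backed straight up clear of it, and I handed the job in at about 20 s.

- **Bottomed:** the tool stopped at z ≈ 134.3 mm, against 134.4 expected. The push rose from 7 to 23 N with no further travel, and the insertion mark was at the mouth.
- **After letting go:** wrist force was about 0 N and the tube stood upright. In the side view its top was 1.4 px below where I predicted; the mouth showed about 0.7 px of the same offset, so I put this down to calibration.
- **Other objects:** the short tube, the coloured look-alikes, mug, stapler and lamp head looked unmoved in the last pictures.

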